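# Close the sample carrier for transport

## Task

Get the grey sample carrier ready for transport: move its one long tube, which does not fit under the retaining arm, upright into any empty hole of the white rack, fully home. Press the short tube that stands too high in the carrier fully down, level with its short neighbours, without taking it out, and swing the steel retaining arm over the row of tubes to its closed stop. Leave all the other tubes in their holes.

Things in the scene. Friction and masses are not known exactly. Their poses are not given: they have to be found in the camera images.
- carrier: Grey carrier block, 60 x 210 x 62 mm (x, y, z), fixed, yaw varies. Origin: centre of its underside. Four holes along its y axis at x = 0, y = -50, -12, 26, 64 mm, 18 mm wide, floor 7 mm above the underside; which holds which tube varies. At its -y end a post carries the retaining arm; at its +y end stands a small steel catch (x = -19, y = 92 mm, top at z = 103 mm).
- retainer (a joint): Angle of the retaining arm about its upright hinge, rad: 0 = closed stop, along the carrier's +y above the tubes; 1.57 = open stop, along the carrier's +x. Grows clockwise from above. Needs about 1 N at the knob and stays where left. Steel bar 20 mm wide, 6 mm thick, underside 97 mm above the bench, reaching 171 mm from the hinge.
- retainer_hinge (a point): Point on the hinge axis of the retaining arm, 97 mm above the bench: at (0, -88, 97) mm in the carrier's frame; its axes are parallel to the carrier's.
- retainer_knob (a point): Top centre of the black upright knob on the arm, 160 mm from the hinge: a cylinder 14 mm in diameter, 36 mm high, from 103 to 139 mm above the bench; turns with the arm.
- tube_long: The long capped tube, loose and fully home in a carrier hole at the start: 16 mm diameter, round foot, 134 mm overall, cap 19 mm diameter over its top 18 mm. Cap top 141 mm above the bench when home in carrier or rack. Origin at the centre of its foot, z up along the tube.
- tube_proud: Short capped tube: 16 mm diameter, round foot, 84 mm overall, cap 19 mm diameter and 18 mm high. Origin at the centre of its foot, z up along the tube. It stands 12 to 18 mm too high in a carrier hole, on a stiff cushion that yields downwards at about 6 N and stays where left; once its foot meets the hole's floor its cap top is 91 mm above the bench, like the other short tubes.
- rack: White open rack, a block 88 x 130 x 62 mm (x, y, z) fixed to the bench, yaw varies. Origin at the centre of its underside. Six holes, 20 mm wide, floor 7 mm above the underside (55 mm deep); three hold short tubes, three are empty, which ones varies.
- tube_home_a: Short capped tube: 16 mm diameter, round foot, 84 mm overall, cap 19 mm diameter and 18 mm high. Origin at the centre of its foot, z up along the tube. It is already home in a carrier hole, cap top 91 mm above the bench.
- tube_home_b: Short capped tube: 16 mm diameter, round foot, 84 mm overall, cap 19 mm diameter and 18 mm high. Origin at the centre of its foot, z up along the tube. It is already home in a carrier hole, cap top 91 mm above the bench.
- rack_tube_a: Short capped tube: 16 mm diameter, round foot, 84 mm overall, cap 19 mm diameter and 18 mm high. Origin at the centre of its foot, z up along the tube. It stands in a hole of the white rack, cap top 91 mm above the bench.
- rack_tube_b: Short capped tube: 16 mm diameter, round foot, 84 mm overall, cap 19 mm diameter and 18 mm high. Origin at the centre of its foot, z up along the tube. It stands in a hole of the white rack, cap top 91 mm above the bench.
- rack_tube_c: Short capped tube: 16 mm diameter, round foot, 84 mm overall, cap 19 mm diameter and 18 mm high. Origin at the centre of its foot, z up along the tube. It stands in a hole of the white rack, cap top 91 mm above the bench.
- rack_hole0 (a point): Centre of the mouth of a rack hole, 62 mm above the bench, at x = -21, y = -42 mm in the rack's frame.
- rack_hole1 (a point): Centre of the mouth of a rack hole, 62 mm above the bench, at x = -21, y = 0 mm in the rack's frame.
- rack_hole2 (a point): Centre of the mouth of a rack hole, 62 mm above the bench, at x = -21, y = 42 mm in the rack's frame.
- rack_hole3 (a point): Centre of the mouth of a rack hole, 62 mm above the bench, at x = 21, y = -42 mm in the rack's frame.
- rack_hole4 (a point): Centre of the mouth of a rack hole, 62 mm above the bench, at x = 21, y = 0 mm in the rack's frame.
- rack_hole5 (a point): Centre of the mouth of a rack hole, 62 mm above the bench, at x = 21, y = 42 mm in the rack's frame.
There are look-alikes about, which are no part of the job. What is shaped like the tube_long but turquoise is not meant. Leave any red look-alike of the carrier alone.

How it is judged (in metres and radians):
At the end, for the whole second after the job is handed in: Long tube at rest, upright (0.12 rad) in a rack hole, foot within 6 mm of its centre and 4 mm of its floor; the too-high short tube in the carrier, foot within 3 mm of the hole floor; arm within 0.08 rad of its closed stop; the other five tubes within 10 mm of where they stood ((horizontal distance between tube_long and rack_hole0 below 0.006 m or horizontal distance between tube_long and rack_hole1 below 0.006 m or horizontal distance between tube_long and rack_hole2 below 0.006 m or horizontal distance between tube_long and rack_hole3 below 0.006 m or horizontal distance between tube_long and rack_hole4 below 0.006 m or horizontal distance between tube_long and rack_hole5 below 0.006 m) and z of tube_long in the frame of rack below 0.011 m and angle between each of tube_long, tube_proud's own z axis and vertical below 0.12 rad and linear speed of tube_long below 0.02 m/s and z of tube_proud in the frame of carrier below 0.01 m and horizontal distance between tube_proud and carrier below 0.07 m and value of joint retainer below 0.08 rad and distance of each of tube_home_a, tube_home_b, rack_tube_a, rack_tube_b, rack_tube_c from where it was at the start of the episode below 0.01 m); the robot touches nothing.
It fails at once if another tube in the carrier or the rack was pulled up, tipped or carried off (over 20 mm from its place) (distance of any of tube_home_a, tube_home_b, rack_tube_a, rack_tube_b, rack_tube_c from where it was at the start of the episode above 0.02 m).
It fails at once if the tube that was standing too high was pulled out of the carrier (lifted more than 30 mm above home) (z of tube_proud in the frame of carrier above 0.037 m).
It also fails if it takes over 64 s, if anything falls off the work surface, if the arm or the gripper's body presses on something with over 40 N, if the wrist force passes 120 N, or if a joint passes its speed limit or range.

## Robot

A 6-joint arm with a two-finger parallel gripper is mounted at the origin on the work surface. World frame = base frame: x ahead of the robot, y to its left, z up, the work surface at z = 0. Lengths are in mm, angles in degrees, forces in N, time in s.
With the tool pointing down it reaches from about 350 to 850 mm from the base axis. Payload 8.1 kg.
Tool frame: the origin (TCP) lies at the very end of the fingers, on their centre line; the grasp point (between the pads) lies 19 mm behind it; z points along the fingers, y is the line along which they close (so a half turn about z gives the same grasp; the last joint's range is limited). The gripper opens to 85 mm and grips with 20 to 120 N. Pads are 22 mm wide; open, the fingers measure 114 mm over their backs; the gripper's body (76 mm by 85 mm) begins 54 mm behind the grasp point. The pads swing forward as they close: fully open they stand 13 mm farther back than shut.
Start: joints at [63.575, 7.471, 85.268, -0, 87.261, -4.893], TCP at [220.189, 558.142, 231.292] pointing down, gripper open.
Joint ranges: [-169.43, 169.43], [-51.17, 129.36], [1.28, 143.12], [-76.62, 256.62], [0, 156.53], [-152.29, 152.29]. Speed limits (degrees/s): [136.94, 136.94, 159.86, 180, 180, 180].

## Interface

Orientations are given as [roll, pitch, yaw] about the fixed x, y, z axes, in that order (R = Rz(yaw) Ry(pitch) Rx(roll)).
In Python, from bench import * gives the robot as it stands.
- The arm moves only by the tool play_rows, never from a script. Its argument "increments" is a list of rows, each a list of 3 entries, a list of its own where there are three numbers: the gripper's target within -1 to 1 (fully open at 1, half-way at 0, shut at -1), then the shift along the tool's x, y, z in mm, then the turn about the tool's z in rad. A call has 1 to 12 rows; each row shifts and turns the commanded pose from where the row before left it, along the tool's axes as they then stand; what a row does not reach is not made up. A row lasts 1/12 s, in which the tool goes at most 41.7 mm and 7.16 degrees, less where a joint would pass 70% of its speed; a pose out of reach is approached as far as the arm can. A call is refused whole if a number of a shift passes 41.7 or a number of a turn 0.125, either way. A call with a gripper value outside its range is refused whole. The fingers move at their own pace and stop on an object; "force" is the grip in N (left out, the last holds). Time passes only in rows, so rows that do not move let the fingers close. It gives the time, the measured TCP pose, the force, the opening and the grip force at its end, in the units of the state.
- sense(): the state, without advancing time (a new reading comes with each control period).
- snapshot(name): name is "side" or "top" or "wrist"; returns a dict with "color" (420x560x3 uint8, red, green, blue), "intrinsics" (3x3 intrinsics, pixels), "k1" (the pictures are not rectified: a ray, as slopes to the right and down, at radius r is drawn at 1 + k1 r^2 times it, then the intrinsics apply), "world_from_camera" (4x4, takes a point from camera to world coordinates). Camera axes: x right, y down, z forward; pixel columns grow to the right and rows downward; lengths in mm; the calibration is good to about 2 mm. A picture is of the moment at which its call begins. There is no depth.
- hand_in(): hands the job in; it is judged then, once.
Trained networks look in a picture, given as the dict that the camera call returned (one of the last four; its "shot" number tells which), for a name from the list of things; names that differ only in an ending like _2 or _b are one class to them, and where a whole thing is asked for, a point or a joint stands for the part that bears it (a point fixed in the world has none). Each returns a list of dicts, best first, with "p" (0 to 1); they miss things now and then, are a little off and sometimes report something else, mostly with a low value. They report only what shows in the picture. A call takes as long as a camera call. They do not tell look-alikes from the thing itself.
- find_in(query, picture): "xyz" ([x, y, z] in mm, in the coordinates of the camera as it stood for that picture, good to about 4 mm: the middle of the surface that is visible of it).
- regions_of(query, picture): "mask" (420x560 bool, what is visible of it).
- pinpoint(query, picture): "xyz" ([x, y, z] in mm, in the coordinates of the camera as it stood for that picture, good to about 4 mm: a listed point, or the origin of a listed thing).
The state is a dict: "time": time; "joint_pos": joint angles; "qd": joint speeds; "joint_efforts": joint torques, N m; "tool_pos": TCP position; "tcp_rot": TCP orientation; "ft_force": force on the tool from outside, world axes, zero at the start; "wrist_torque": the same for the moment, N m; "finger_gap": finger opening in mm; "grip_force": force on a finger pad.
Only numpy, scipy, OpenCV 4.12 (cv2) and the standard library are available. Lean on these libraries where they do the work, as an engineer would, in place of code of your own. Each camera call takes 0.05 s, during which the arm holds its last target. There are 200 camera calls.

## Working session

There is one attempt and no reset: what is moved stays moved. The work goes in short steps, Python scripts to look and compute and a tool call to move; the robot and the scene stay as the last step left them, time stands still between calls to the robot, and variables do not carry over. Pictures are saved under pics/ and viewed, at most 10 in all, crops included, and the job is handed in when it is done.

Besides the shell and the picture viewer there is one more tool, called after "Call:" as name(argument=value, ...), one argument or row to a line, values as JSON. play_rows: Moves the arm, as the interface text tells. Its arguments: {"type":"object","properties":{"increments":{"type":"array","items":{"type":"array"}},"force":{"type":"number"}},"required":["increments"]}

```bash
mkdir -p pics; cat > h.py <<'E'
from bench import *
import numpy as np, cv2
def w(p,pic): 
    T=np.array(pic["world_from_camera"]); return T[:3,:3]@np.array(p)+T[:3,3]
def cam(pic):
    T=np.array(pic["world_from_camera"]); return T
def px(P,pic):
    T=cam(pic); c=T[:3,:3].T@(np.array(P)-T[:3,3]); s=c[:2]/c[2]; s=s*(1+pic["k1"]*(s@s)); K=np.array(pic["intrinsics"]); return K[:2,:2]@s+K[:2,2]
def ray(u,v,z,pic):
    K=np.array(pic["intrinsics"]); d=np.linalg.inv(K)@[u,v,1]; d=d[:2]; s=d.copy()
    for _ in range(20): s=d/(1+pic["k1"]*(s@s))
    T=cam(pic); r=T[:3,:3]@np.r_[s,1]; o=T[:3,3]; return o+r*(z-o[2])/r[2]
def save(pic,n): cv2.imwrite("pics/"+n,cv2.cvtColor(pic["color"],cv2.COLOR_RGB2BGR))
E
python3 - <<'E'
from h import *
ims=[]
for n in ["top","side"]:
    p=snapshot(n); save(p,n+"0.png")
    print(n,np.round(p["world_from_camera"],2).tolist())
    for q in ["tube_long","tube_proud","carrier","rack","retainer_hinge","retainer_knob","rack_hole0","rack_hole1","rack_hole2","rack_hole3","rack_hole4","rack_hole5"]:
        for d in pinpoint(q,p):
            if d["p"]>.25:
                P=w(d["xyz"],p); print(q,round(d["p"],2),P.round(0),px(P,p).round(0))
print(sense())
E
```

```text
top [[0.0, -0.99, 0.11, 363.21], [-1.0, -0.0, -0.02, -1.17], [0.02, -0.11, -0.99, 887.06], [0.0, 0.0, 0.0, 1.0]]
tube_long 0.52 [435. 125.  -1.] [218. 221.]
tube_proud 0.41 [516. 142.  14.] [211. 186.]
tube_proud 0.26 [ 550. -187.   61.] [357. 168.]
carrier 0.82 [338. 258.   1.] [159. 263.]
carrier 0.81 [520. 151.   1.] [208. 185.]
rack 0.57 [ 576. -188.    4.] [351. 162.]
retainer_hinge 0.97 [352. 177.  98.] [185. 258.]
retainer_hinge 0.62 [515.  65.  98.] [241. 180.]
retainer_knob 0.98 [676.  69. 139.] [238.  98.]
retainer_knob 0.74 [334. 335. 141.] [100. 267.]
rack_hole0 0.85 [ 549. -230.   63.] [376. 168.]
rack_hole0 0.84 [ 596. -148.   60.] [338. 148.]
rack_hole0 0.68 [ 595. -188.   64.] [357. 148.]
rack_hole0 0.63 [ 594. -227.   60.] [374. 149.]
rack_hole0 0.58 [ 551. -185.   63.] [356. 167.]
rack_hole0 0.55 [ 553. -145.   62.] [338. 166.]
rack_hole0 0.55 [ 594. -231.    8.] [370. 155.]
rack_hole1 0.85 [ 549. -230.   63.] [376. 168.]
rack_hole1 0.84 [ 596. -148.   60.] [338. 148.]
rack_hole1 0.68 [ 595. -188.   64.] [357. 148.]
rack_hole1 0.63 [ 594. -227.   60.] [374. 149.]
ra
[... 3639 characters left out ...]
] [370. 247.]
{'time': 1.3, 'joint_pos': array([ 6.35756884e+01,  7.47246084e+00,  8.52666138e+01, -2.32148006e-04,
        8.72596757e+01, -4.89230246e+00]), 'qd': array([ 0.0663627 ,  0.05861109,  0.03363871,  0.05681293, -0.10737264,
        0.0576686 ]), 'joint_efforts': array([ 1.24019578e-03, -5.69325507e+01, -5.00855970e+01, -2.96818519e-05,
        1.38489340e-03, -3.43785655e-05]), 'tool_pos': array([220.1954559 , 558.15760713, 231.29009586]), 'tcp_rot': array([1.79998775e+02, 3.37609023e-04, 1.58468002e+02]), 'ft_force': array([ 0.32126073, -0.87151473, -0.15119265]), 'wrist_torque': array([-0.00364415, -0.02462374,  0.00113005]), 'grip_force': 0.0, 'finger_gap': 85.49093473761903}
```

View pics/top0.png

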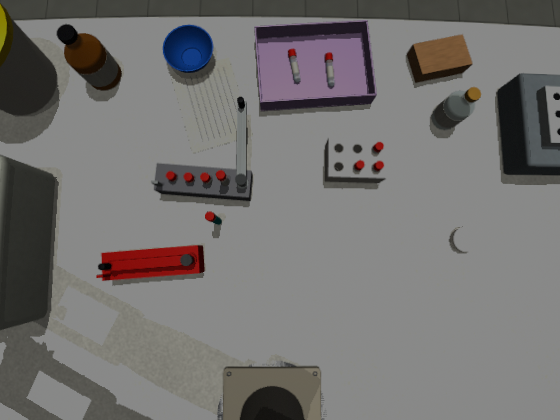

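View pics/side0.png

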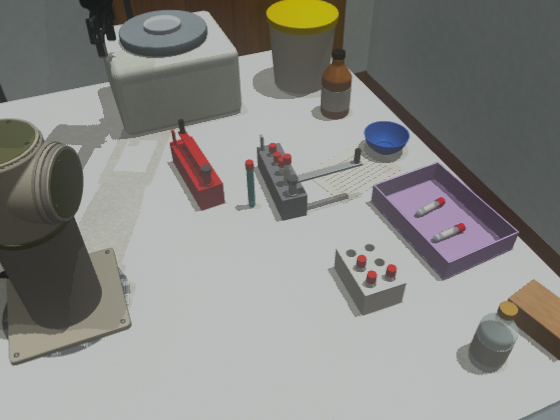

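```bash
python3 - <<'E'
from h import *
ims=[]
for n,(x,y,a) in {"top":(140,80,130),"side":(230,110,130)}.items():
    p=snapshot(n); c=p["color"]
    hsv=cv2.cvtColor(c,cv2.COLOR_RGB2HSV)
    m=(((hsv[...,0]<8)|(hsv[...,0]>172))&(hsv[...,1]>150)&(hsv[...,2]>70)).astype(np.uint8)
    k,_,st,ce=cv2.connectedComponentsWithStats(m)
    print(n)
    for i in range(1,k):
        if 15<st[i,4]<600: print(st[i].tolist(),ce[i].round(1),[ray(*ce[i],z,p)[:2].round(0).tolist() for z in (85,98,135)])
    crop=c[y:y+a,x:x+a]; ims.append(cv2.resize(crop,(400,400),interpolation=cv2.INTER_CUBIC))
cv2.imwrite("pics/crop1.png",cv2.cvtColor(np.hstack(ims),cv2.COLOR_RGB2BGR))
E
```

```text
top
[288, 49, 8, 7, 46] [291.6  52.2] [[809.0, -43.0], [801.0, -42.0], [781.0, -40.0]]
[325, 53, 8, 7, 43] [328.3  56. ] [[801.0, -125.0], [794.0, -123.0], [773.0, -117.0]]
[375, 142, 8, 8, 49] [378.8 145.7] [[594.0, -232.0], [590.0, -228.0], [580.0, -217.0]]
[356, 161, 8, 8, 52] [359.7 164.3] [[552.0, -189.0], [549.0, -186.0], [540.0, -177.0]]
[375, 161, 9, 8, 54] [379.  164.6] [[552.0, -231.0], [549.0, -227.0], [540.0, -216.0]]
[166, 171, 10, 9, 60] [170.1 174.9] [[527.0, 218.0], [524.0, 214.0], [517.0, 204.0]]
[216, 170, 9, 10, 65] [220.  174.3] [[529.0, 111.0], [526.0, 109.0], [518.0, 104.0]]
[184, 173, 8, 8, 56] [187.5 176.3] [[524.0, 180.0], [521.0, 177.0], [514.0, 169.0]]
[200, 173, 9, 9, 59] [204.1 176.6] [[524.0, 145.0], [521.0, 142.0], [514.0, 136.0]]
[205, 212, 9, 9, 64] [209.2 215.8] [[440.0, 132.0], [438.0, 130.0], [435.0, 124.0]]
side
[177, 133, 33, 34, 347] [192.9 148.7] [[347.0, 283.0], [344.0, 265.0], [335.0, 215.0]]
[172, 145, 37, 46, 226] [187.6 168.1] [[316.0, 215.0], [313.0, 199.0], [306.0, 152.0]]
[270, 144, 6, 3, 16] [272.2 145. ] [[530.0, 222.0], [524.0, 206.0], [506.0, 159.0]]
[274, 152, 6, 4, 19] [276.8 153.7] [[527.0, 186.0], [521.0, 170.0], [504.0, 125.0]]
[284, 154, 6, 4, 22] [286.5 155.6] [[546.0, 170.0], [539.0, 154.0], [521.0, 110.0]]
[246, 160, 7, 4, 23] [248.7 161.7] [[455.0, 183.0], [450.0, 167.0], [436.0, 122.0]]
[211, 169, 11, 17, 84] [215.  178.3] [[364.0, 155.0], [360.0, 140.0], [351.0, 96.0]]
[437, 198, 8, 6, 31] [440.9 200.3] [[793.0, -105.0], [782.0, -116.0], [752.0, -147.0]]
[456, 223, 9, 7, 37] [460.9 226.2] [[785.0, -187.0], [775.0, -197.0], [745.0, -224.0]]
[358, 255, 8, 7, 42] [361.4 258.1] [[555.0, -185.0], [549.0, -194.0], [530.0, -222.0]]
[388, 265, 8, 6, 43] [391.4 267.7] [[596.0, -228.0], [589.0, -237.0], [568.0, -262.0]]
[368, 271, 8, 7, 46] [371.5 273.9] [[554.0, -227.0], [547.0, -236.0], [529.0, -261.0]]
```

View pics/crop1.png

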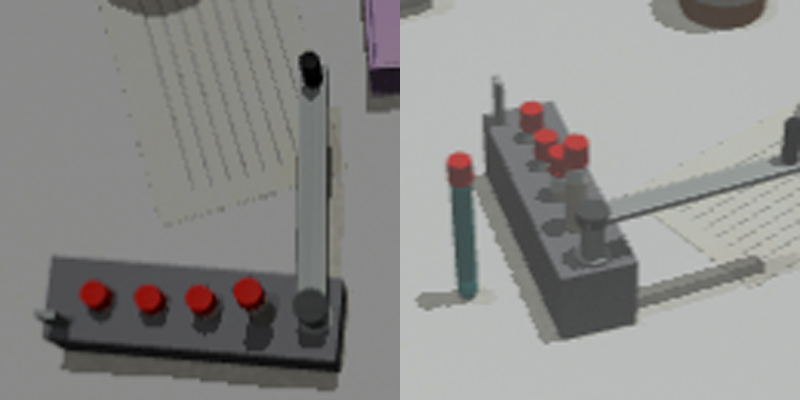

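```bash
python3 - <<'E'
from h import *
from scipy.optimize import least_squares
p=snapshot("side"); c=p["color"]; hsv=cv2.cvtColor(c,cv2.COLOR_RGB2HSV)
m=(((hsv[...,0]<8)|(hsv[...,0]>172))&(hsv[...,1]>120)&(hsv[...,2]>60)).astype(np.uint8)
k,_,st,ce=cv2.connectedComponentsWithStats(m)
for i in range(1,k):
    if 4<st[i,4] and 225<ce[i,0]<310: print(st[i].tolist(),ce[i].round(1))
t=snapshot("top")
# pose of carrier from knob+hinge+tube centres
def pose(xs):
    x,y,a=xs; R=np.array([[np.cos(a),-np.sin(a)],[np.sin(a),np.cos(a)]]); return lambda q:np.r_[R@q[:2]+[x,y],q[2]]
def res(xs):
    f=pose(xs); r=[]
    for q,u in [((0,64,86),(170.1,174.9)),((0,26,86),(187.5,176.3)),((0,-50,136),(220,174.3))]: r+=list(px(f(np.array(q)),t)-u)
    return r
s=least_squares(res,[521,153,-.03]); print(s.x,s.cost,res(s.x))
f=pose(s.x)
for z in (86,98,101,104): print(z,px(f(np.array([0,-12,z])),t),px(f(np.array([0,-12,z])),p),"26:",px(f(np.array([0,26,z])),p))
for q in [(0,-50,136),(0,-12,91),(0,26,91),(0,-88,97),(160,-88,139),(0,72,139)]: print(q,f(np.array(q)).round(1),px(f(np.array(q)),t).round(1),px(f(np.array(q)),p).round(1))
def rr(xs):
    f=pose(xs); r=[]
    for q,u in [((21,-42,86),(378.8,145.7)),((-21,0,86),(359.7,164.3)),((-21,-42,86),(379,164.6)),((21,0,62),(357,148)),((21,42,62),(338,148)),((-21,42,62),(338,166))]: r+=list(px(f(np.array(q)),t)-u)
    return r
s=least_squares(rr,[575,-188,0]); print(s.x,s.cost); f=pose(s.x)
for q in [(-21,42,62),(21,0,62),(21,42,62)]: print(q,f(np.array(q)).round(1))
E
```

```text
[269, 143, 7, 5, 24] [272.3 144.8]
[274, 152, 17, 10, 84] [281.7 156. ]
[246, 160, 7, 5, 30] [248.9 161.9]
[ 5.21908931e+02  1.53866732e+02 -7.65613462e-02] 0.018750009124565026 [np.float64(-0.1118593255922633), np.float64(0.006986774458113132), np.float64(0.15252398722259386), np.float64(-0.013075785058731526), np.float64(-0.03839085272414877), np.float64(0.005504007974025171)]
86 [205.3794184  177.67889487] [281.30772999 164.54075568] 26: [276.43530452 155.06197417]
98 [204.38707056 176.56676613] [281.26131885 160.47961769] 26: [276.35813821 151.02467279]
101 [204.13439466 176.28357492] [281.24962005 159.45587864] 26: [276.33869086 150.00712493]
104 [203.8798425  175.99827421] [281.23788248 158.42872436] 26: [276.31918061 148.98625631]
(0, -50, 136) [518.1 104.  136. ] [220.  174.3] [286.3 157. ]
(0, -12, 91) [521.  141.9  91. ] [205.  177.2] [281.3 162.9]
(0, 26, 91) [523.9 179.8  91. ] [187.1 175.8] [276.4 153.4]
(0, -88, 97) [515.2  66.1  97. ] [240.5 179.5] [291.7 181. ]
(160, -88, 139) [674.7  53.9 139. ] [246.  99.] [359.8 152. ]
(0, 72, 139) [527.4 225.7 139. ] [159.  169.3] [270.3 126. ]
[ 5.73323990e+02 -1.88562332e+02 -1.49819771e-02] 0.22121254129326054
(-21, 42, 62) [ 553.  -146.3   62. ]
(21, 0, 62) [ 594.3 -188.9   62. ]
(21, 42, 62) [ 595.  -146.9   62. ]
```

Call:
play_rows(
  increments=[
    [1, [0, 0, 0], 0.116],
    [1, [0, 0, 0], 0.116],
    [1, [0, 0, 0], 0.116],
    [1, [0, 0, 0], 0.116],
    [1, [0, 0, 0], 0.116],
    [1, [0, 0, 0], 0.116],
    [1, [0, 0, 0], 0.116],
    [1, [0, 0, 0], 0.116],
    [1, [0, 0, 0], 0.116],
    [1, [0, 0, 0], 0.116],
    [1, [0, 0, 0], 0.112],
    [1, [0, 0, 0], 0],
  ],
  force=40,
)

```text
time: 2.5
tool_pos: [220.2, 558.2, 231.3]
tcp_rot: [180.0, -0.0, 85.3]
ft_force: [0.1, -0.6, -0.4]
finger_gap: 85.9
grip_force: 0.0
```

```bash
cat >> h.py <<'E'
def delta(P,s=None):
    s=s or sense(); from scipy.spatial.transform import Rotation as R
    return (R.from_euler("xyz",s["tcp_rot"],degrees=True).as_matrix().T@(np.array(P)-s["tool_pos"])).round(1)
E
python3 -c "
from h import *
s=sense();print(s['tool_pos'],s['tcp_rot'],s['joint_pos'],delta([518.1,104,231]))"
```

```text
[220.2027322  558.15437447 231.32140248] [ 1.79999331e+02 -2.76486167e-03  8.52795384e+01] [6.35745396e+01 7.47005868e+00 8.52659634e+01 4.01859516e-04
 8.72611619e+01 6.82949821e+01] [-4.281e+02  3.343e+02  3.000e-01]
```

Call:
play_rows(
  increments=[
    [1, [-12, 9, 0], 0],
    [1, [-24, 19, 0], 0],
    [1, [-32, 25, 0], 0],
    [1, [-32, 25, 0], 0],
    [1, [-32, 25, 0], 0],
    [1, [-32, 25, 0], 0],
    [1, [-32, 25, 0], 0],
    [1, [-32, 25, 0], 0],
    [1, [-32, 25, 0], 0],
    [1, [-32, 25, 0], 0],
    [1, [-32, 25, 0], 0],
    [1, [-32, 25, 0], 0],
  ],
)

```text
time: 3.5
tool_pos: [470.8, 180.0, 231.6]
tcp_rot: [180.0, -0.0, 85.8]
ft_force: [0.4, -0.2, -0.4]
finger_gap: 85.3
grip_force: 0.0
```

Call:
play_rows(
  increments=[
    [0.6, [-28, 22, 0], 0],
    [0.3, [-20, 16, 0], 0.005],
    [0.3, [-16, 13, 0], 0],
    [0.3, [-8.1, 5.6, 0], 0],
    [0.3, [0, 0, 0], 0],
    [0.3, [0, 0, 0], 0],
  ],
)

```text
time: 4.0
tool_pos: [520.5, 105.8, 231.2]
tcp_rot: [-180.0, -0.0, 85.4]
ft_force: [-0.8, -0.3, 0.4]
finger_gap: 55.8
grip_force: 0.0
```

```bash
python3 - <<'E'
from h import *
s=sense();print(s['tool_pos'],s['tcp_rot'],s['finger_gap'],delta([518.1,104,231]))
p=snapshot("wrist"); save(p,"wr1.png")
for P in [(518.1,104,141),(521,141.9,106),(523.9,179.8,91),(515.2,66.1,97)]: print(px(P,p).round(0))
for q in ["tube_long","tube_proud","retainer_hinge","retainer_knob"]:
    for d in find_in(q,p)[:3]: print(q,d["p"],w(d["xyz"],p).round(1))
E
```

```text
[520.458612   105.80797064 231.20809148] [-1.79968554e+02 -2.17807732e-02  8.53574871e+01] 55.77506361185958 [-2.  -2.2  0.2]
[284. 214.]
[284. 157.]
[284. 110.]
[285. 238.]
tube_long 0.86 [441.4 128.1 123.1]
tube_long 0.63 [521.6 109.  144.9]
tube_long 0.22 [ 561.7 -127.1   23. ]
tube_proud 0.82 [521.7 142.9 105.2]
tube_proud 0.43 [ 562.7 -126.1   24.7]
tube_proud 0.31 [522.  179.3  90.5]
retainer_hinge 0.93 [353.7 228.7  62.1]
retainer_hinge 0.63 [532.5 129.3  58.6]
retainer_hinge 0.29 [ 564.5 -125.2   23. ]
retainer_knob 0.89 [347.6 223.6 102.7]
retainer_knob 0.85 [599.5  70.  103. ]
```

View pics/wr1.png

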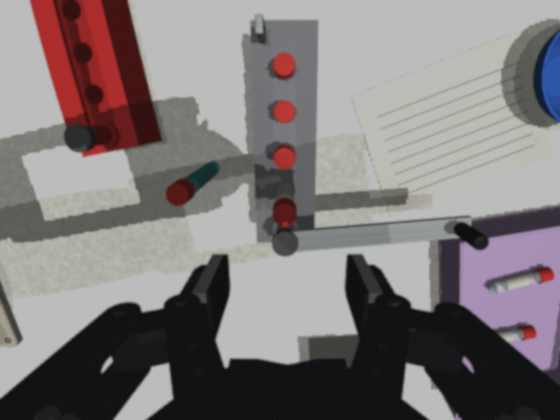

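Call:
play_rows(
  increments=[
    [0.3, [-2, -2.2, 10], 0],
    [0.3, [0, 0, 20], 0],
    [0.3, [0, 0, 22], 0],
    [0.3, [0, 0, 22], 0],
    [0.3, [0, 0, 20], 0],
    [0.3, [0, 0, 14], 0],
    [0.3, [0, 0, 10], 0],
    [0.3, [0, 0, 0], 0],
    [0.3, [0, 0, 0], 0],
  ],
)

```text
time: 5.0
tool_pos: [517.9, 103.8, 112.9]
tcp_rot: [-179.9, 0.0, 85.3]
ft_force: [0.2, -0.3, 0.6]
finger_gap: 55.7
grip_force: 0.0
```

Call:
play_rows(
  increments=[
    [-0.4, [0, 0, 0], 0],
    [-1, [0, 0, 0], 0],
    [-1, [0, 0, 0], 0],
    [-1, [0, 0, 0], 0],
    [-1, [0, 0, 0], 0],
    [-1, [0, 0, 0], 0],
    [-1, [0, 0, 0], 0],
    [-1, [0, 0, 0], 0],
  ],
)

```text
time: 5.67
tool_pos: [519.3, 103.7, 114.4]
tcp_rot: [179.9, -0.0, 85.3]
ft_force: [0.3, 0.3, 6.6]
finger_gap: 17.4
grip_force: 39.2
```

Call:
play_rows(
  increments=[
    [-1, [0, 0, -4], 0],
    [-1, [0, 0, -8], 0],
    [-1, [0, 0, -16], 0],
    [-1, [0, 0, -20], 0],
    [-1, [0, 0, -20], 0],
    [-1, [0, 0, -20], 0],
    [-1, [0, 0, -20], 0],
    [-1, [0, 0, -10], 0],
    [-1, [0, 0, -5], 0],
    [-1, [0, 0, 0], 0],
    [-1, [0, 0, 0], 0],
  ],
)

```text
time: 6.58
tool_pos: [518.0, 103.6, 235.4]
tcp_rot: [-179.9, 0.0, 85.3]
ft_force: [0.2, 0.0, 0.1]
finger_gap: 17.7
grip_force: 39.2
```

```bash
python3 - <<'E'
from h import *
s=sense();print(s['tool_pos'],s['tcp_rot'],s['finger_gap'],delta([553,-146.3,230]))
a=snapshot("side"); b=snapshot("wrist")
for p in (a,b):
  for d in pinpoint("tube_long",p)[:3]: print(d["p"],w(d["xyz"],p).round(1))
P=px(s['tool_pos']-[0,0,60],a).astype(int); print(P)
c=a["color"][max(0,P[1]-70):P[1]+70,P[0]-70:P[0]+70]
cv2.imwrite("pics/lift.png",cv2.cvtColor(np.hstack([cv2.resize(c,(420,420),interpolation=cv2.INTER_CUBIC),b["color"][:,140:500]]),cv2.COLOR_RGB2BGR))
E
```

```text
[518.01523253 103.59603067 235.40496276] [-1.79937906e+02  1.42588712e-02  8.52969753e+01] 17.712681067005363 [-246.2   55.4    5.4]
0.72 [520.7 104.9 129.6]
0.65 [674.8  63.9 135.5]
0.55 [435.9 127.9   3.1]
0.97 [439.3 121.5   3.3]
0.8 [519.5 103.6 129.6]
[286 142]
```

View pics/lift.png

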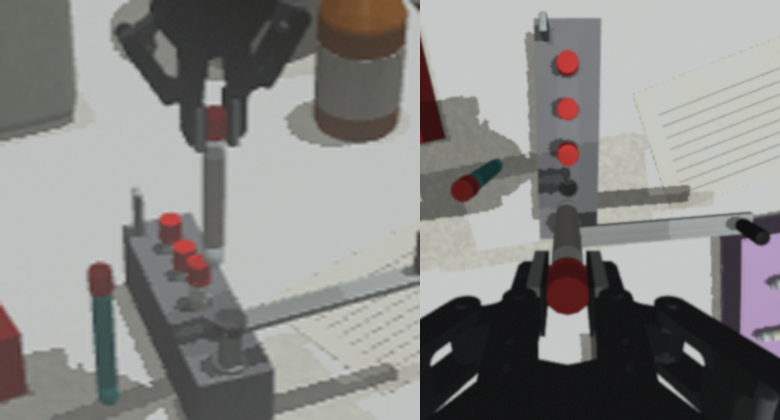

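Call:
play_rows(
  increments=[
    [-1, [-8, 3, 0], 0],
    [-1, [-18, 7, 0], 0],
    [-1, [-26, 10, 0], 0],
    [-1, [-28, 12, 0], 0],
    [-1, [-30, 12, 0], 0],
    [-1, [-30, 12, 0], 0],
    [-1, [-30, 12, 0], 0],
    [-1, [-28, 11, 0], 0],
    [-1, [-22, 9, 0], 0],
    [-1, [-13, 6, 0], 0],
    [-1, [-7, 3, 0], 0],
    [-1, [-3.4, 0.3, 0], 0],
  ],
)

```text
time: 7.78
tool_pos: [595.4, -147.7, 235.8]
tcp_rot: [-180.0, -0.0, 85.2]
ft_force: [-0.4, 0.5, -1.1]
finger_gap: 17.6
grip_force: 39.2
```

Call:
play_rows(
  increments=[
    [-1, [0, 0, 15], 0],
    [-1, [0, 0, 15], 0],
    [-1, [0, 0, 15], 0],
    [-1, [0, 0, 5], 0],
    [-1, [0, 0, 0], 0],
    [-1, [0, 0, 0], 0],
  ],
)

```text
time: 8.28
tool_pos: [595.4, -146.1, 186.6]
tcp_rot: [-180.0, -0.0, 85.4]
ft_force: [-0.6, 0.5, 0.3]
finger_gap: 17.6
grip_force: 39.2
```

```bash
python3 - <<'E'
from h import *
s=sense();print(s['tool_pos'],s['tcp_rot'],delta([595,-147,185]))
b=snapshot("wrist");a=snapshot("side");t=snapshot("top")
for p in (a,b,t):
  for q in ("tube_long","rack_hole5"):
   for d in pinpoint(q,p)[:7]: 
    P=w(d["xyz"],p); 
    if d["p"]>.3 and np.hypot(P[0]-595,P[1]+147)<70: print(q,round(d["p"],2),P.round(1))
P=px([595,-147,90],a).astype(int)
print(px([595,-147,62],a)-P,px([595,-147,62],b))
c=a["color"][P[1]-50:P[1]+50,P[0]-50:P[0]+50]
cv2.imwrite("pics/rack.png",cv2.cvtColor(np.hstack([cv2.resize(c,(420,420),interpolation=cv2.INTER_CUBIC),b["color"][:,140:500]]),cv2.COLOR_RGB2BGR))
E
```

```text
[ 595.36597154 -146.05607808  186.63254643] [-1.79987576e+02 -1.01968783e-02  8.53596446e+01] [-1.  -0.3  1.6]
tube_long 0.64 [ 598.  -143.9   80.7]
rack_hole5 0.94 [ 594.9 -143.2   60.5]
rack_hole5 0.9 [ 553.8 -189.6   61. ]
rack_hole5 0.85 [ 551.4 -145.2   65.2]
rack_hole5 0.7 [ 598.3 -183.2   64.4]
tube_long 0.88 [ 594.2 -145.2   79. ]
rack_hole5 0.89 [ 550.1 -185.    61.4]
rack_hole5 0.88 [ 550.3 -143.6   60.9]
rack_hole5 0.85 [ 596.8 -187.9   62.1]
rack_hole5 0.62 [ 594.7 -150.5   64.6]
tube_long 0.42 [ 592.4 -152.3   80.2]
rack_hole5 0.78 [ 600.1 -150.1   58.7]
rack_hole5 0.75 [ 551.6 -184.4   62.7]
rack_hole5 0.67 [ 596.1 -187.8   64.1]
[-1.2939215   9.98558925] [286.80331303 200.35134397]
```

View pics/rack.png

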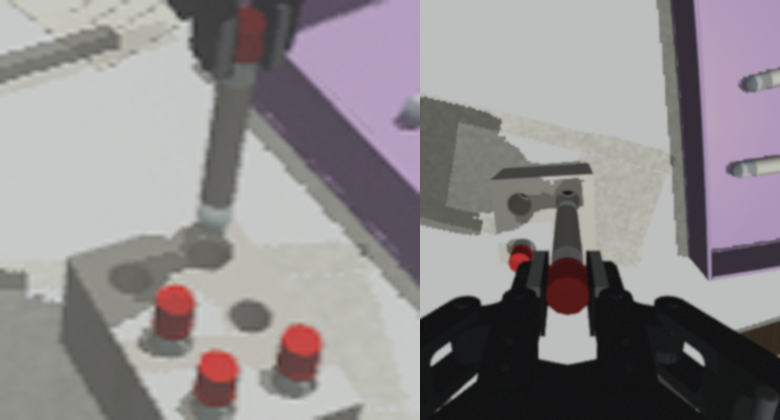

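Call:
play_rows(
  increments=[
    [-1, [-0.8, -0.3, 5], 0],
    [-1, [0, 0, 6], 0],
    [-1, [0, 0, 6], 0],
    [-1, [0, 0, 6], 0],
    [-1, [0, 0, 6], 0],
    [-1, [0, 0, 4], 0],
    [-1, [0, 0, 0], 0],
    [-1, [0, 0, 0], 0],
  ],
)

```text
time: 9.4
tool_pos: [594.8, -147.6, 152.8]
tcp_rot: [-180.0, -0.0, 85.3]
ft_force: [0.0, 0.3, 0.3]
finger_gap: 17.7
grip_force: 39.2
```

Call:
play_rows(
  increments=[
    [-1, [0, 0, 8], 0],
    [-1, [0, 0, 8], 0],
    [-1, [0, 0, 8], 0],
    [-1, [0, 0, 6], 0],
    [-1, [0, 0, 4], 0],
    [-1, [0, 0, 3], 0],
    [-1, [0, 0, 1.5], 0],
    [-1, [0, 0, 0], 0],
    [-1, [0, 0, 0], 0],
  ],
)

```text
time: 10.15
tool_pos: [595.3, -147.7, 115.1]
tcp_rot: [180.0, 0.0, 85.3]
ft_force: [0.4, -0.9, -0.4]
finger_gap: 17.5
grip_force: 39.2
```

Call:
play_rows(
  increments=[
    [-1, [0, 0, 1.5], 0],
    [-1, [0, 0, 1], 0],
    [-1, [0, 0, 0], 0],
    [-1, [0, 0, 0], 0],
  ],
)

```text
time: 10.48
tool_pos: [596.2, -148.1, 114.3]
tcp_rot: [179.8, 0.0, 85.3]
ft_force: [-1.8, -0.2, 8.0]
finger_gap: 17.6
grip_force: 40.1
```

Call:
play_rows(
  increments=[
    [-0.4, [0, 0, 0], 0],
    [0, [0, 0, 0], 0],
    [0.3, [0, 0, 0], 0],
    [0.3, [0, 0, 0], 0],
    [0.3, [0, 0, 0], 0],
    [0.3, [0, 0, -8], 0],
    [0.3, [0, 0, -20], 0],
    [0.3, [0, 0, -20], 0],
    [0.3, [0, 0, -20], 0],
    [0.3, [0, 0, -12], 0],
    [0, [0, 0, 0], 0],
    [0, [0, 0, 0], 0],
  ],
)

```text
time: 11.48
tool_pos: [595.6, -147.8, 193.0]
tcp_rot: [179.9, 0.0, 85.3]
ft_force: [0.2, 0.2, -0.0]
finger_gap: 42.6
grip_force: 0.0
```

```bash
python3 - <<'E'
from h import *
s=sense();print(s['tool_pos'],s['tcp_rot'],s['finger_gap'],delta([521,141.9,165]))
for n in ("wrist","side"):
  p=snapshot(n)
  for d in pinpoint("tube_long",p)[:4]: print(n,round(d["p"],2),w(d["xyz"],p).round(1))
E
```

```text
[ 595.55266018 -147.82379655  192.96566064] [1.79904391e+02 2.48296106e-02 8.52996576e+01] 42.605118131155606 [282.7 -98.1  27.7]
wrist 0.64 [ 600.5 -150.9    9.2]
wrist 0.37 [ 588.9 -233.8   62. ]
side 0.86 [436.7 126.    1.7]
```

Tube placed. Now to the proud tube.

Call:
play_rows(
  increments=[
    [-1, [8, -3, 0], 0],
    [-1, [20, -7, 0], 0],
    [-1, [28, -10, 0], 0],
    [-1, [32, -11, 0], 0],
    [-1, [32, -11, 0], 0],
    [-1, [32, -11, 0], 0],
    [-1, [32, -11, 0], 0],
    [-1, [30, -10, 0], 0],
    [-1, [28, -9, 0], 0],
    [-1, [20, -8, 8], 0],
    [-1, [14, -5, 10], 0],
    [-1, [6.7, -2.1, 10], 0],
  ],
)

```text
time: 12.68
tool_pos: [519.3, 144.5, 163.6]
tcp_rot: [-180.0, -0.0, 85.4]
ft_force: [0.5, 0.2, -0.9]
finger_gap: -0.1
grip_force: 0.0
```

Call:
play_rows(
  increments=[
    [-1, [0, 0, 14], 0],
    [-1, [0, 0, 14], 0],
    [-1, [0, 0, 10], 0],
    [-1, [0, 0, 6], 0],
    [-1, [0, 0, 3], 0],
    [-1, [0, 0, 0], 0],
    [-1, [0, 0, 0], 0],
  ],
)

```text
time: 13.27
tool_pos: [520.8, 142.0, 117.7]
tcp_rot: [180.0, -0.0, 85.3]
ft_force: [0.5, 0.9, 0.4]
finger_gap: -0.1
grip_force: 0.0
```

```bash
python3 - <<'E'
from h import *
s=sense();print(s['tool_pos'],s['finger_gap'],delta([521,141.9,91]))
b=snapshot("wrist");a=snapshot("side")
P=px([521,141.9,110],a).astype(int)
c=a["color"][P[1]-50:P[1]+50,P[0]-50:P[0]+50]
cv2.imwrite("pics/press.png",cv2.cvtColor(np.hstack([cv2.resize(c,(420,420),interpolation=cv2.INTER_CUBIC),b["color"][:,140:500]]),cv2.COLOR_RGB2BGR))
E
```

```text
[520.78827293 141.96074521 117.69503497] -0.11825842107794611 [-0.   0.2 26.7]
```

View pics/press.png

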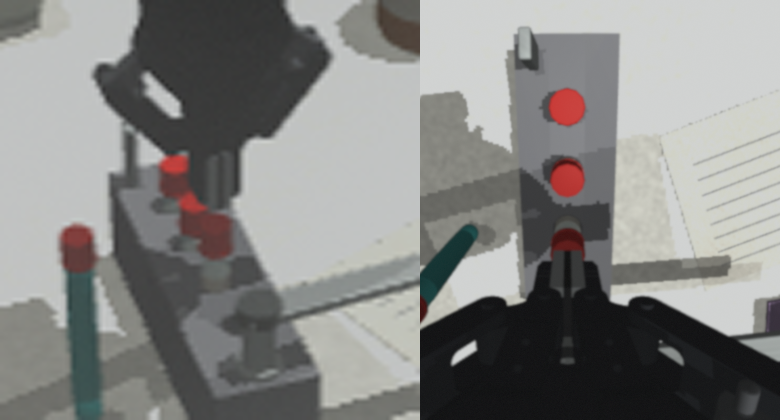

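Fingers are right above the raised cap (near cap, crop (215,237)). Press down.

Call:
play_rows(
  increments=[
    [-1, [0, 0, 4], 0],
    [-1, [0, 0, 4], 0],
    [-1, [0, 0, 3], 0],
    [-1, [0, 0, 2], 0],
    [-1, [0, 0, 2], 0],
    [-1, [0, 0, 2], 0],
    [-1, [0, 0, 2], 0],
    [-1, [0, 0, 2], 0],
    [-1, [0, 0, 2], 0],
    [-1, [0, 0, 1], 0],
    [-1, [0, 0, 0], 0],
  ],
)

```text
time: 14.28
tool_pos: [521.1, 142.3, 93.9]
tcp_rot: [179.9, -0.0, 85.3]
ft_force: [-0.1, -0.1, 4.3]
finger_gap: 0.1
grip_force: 2.1
```

Call:
play_rows(
  increments=[
    [-1, [0, 0, 1], 0],
    [-1, [0, 0, 1], 0],
    [-1, [0, 0, 1], 0],
    [-1, [0, 0, 0], 0],
  ],
)

```text
time: 14.62
tool_pos: [521.1, 142.3, 91.0]
tcp_rot: [179.9, -0.0, 85.3]
ft_force: [-0.2, 0.2, 5.1]
finger_gap: 0.3
grip_force: 2.5
```

Call:
play_rows(
  increments=[
    [-1, [0, 0, 1], 0],
    [-1, [0, 0, 1], 0],
    [-1, [0, 0, 0], 0],
  ],
)

```text
time: 14.87
tool_pos: [522.0, 142.4, 90.6]
tcp_rot: [179.8, -0.0, 85.3]
ft_force: [-3.1, -0.3, 14.6]
finger_gap: -0.3
grip_force: 6.9
```

Call:
play_rows(
  increments=[
    [-1, [0, 0, -10], 0],
    [-1, [0, 0, -20], 0.122],
    [-1, [0, 0, -20], 0.122],
    [-1, [0, 0, -20], 0.122],
    [-1, [0, 0, -15], 0.122],
    [-1, [0, 0, -5], 0.122],
    [-0.2, [0, 0, 0], 0.122],
    [-0.2, [0, 0, 0], 0.122],
    [-0.2, [0, 0, 0], 0.122],
    [-0.2, [0, 0, 0], 0.122],
    [-0.2, [0, 0, 0], 0.122],
    [-0.2, [0, 0, 0], 0.122],
  ],
)

```text
time: 15.87
tool_pos: [520.3, 142.1, 178.3]
tcp_rot: [180.0, 0.0, 8.1]
ft_force: [0.2, 0.3, 0.5]
finger_gap: 34.6
grip_force: 0.0
```

Call:
play_rows(
  increments=[
    [-0.2, [0, 0, 0], 0.122],
    [-0.2, [0, 0, 0], 0],
    [-0.2, [0, 0, 0], 0],
  ],
)

```text
time: 16.12
tool_pos: [520.3, 142.1, 178.3]
tcp_rot: [180.0, 0.0, 1.6]
ft_force: [0.3, 0.5, -0.4]
finger_gap: 34.0
grip_force: 0.0
```

```bash
python3 - <<'E'
from h import *
s=sense();print(s['tool_pos'],s['tcp_rot'],s['finger_gap'],s['joint_pos'].round(0))
K=[]
for n in ("top","side","wrist"):
  p=snapshot(n)
  for d in pinpoint("retainer_knob",p)[:3]: print(n,round(d["p"],2),w(d["xyz"],p).round(1))
  for d in pinpoint("tube_proud",p)[:3]: print(n,"proud",round(d["p"],2),w(d["xyz"],p).round(1))
  if n=="wrist": save(p,"wr2.png"); print(px([676,69,139],p))
print(delta([676,69,165]))
E
```

```text
[520.31053404 142.13762184 178.2645754 ] [1.79997809e+02 1.66289023e-02 1.64699886e+00] 33.99060731017662 [10. -0. 99.  0. 81. 98.]
top 0.97 [332.8 337.2 142.9]
top 0.56 [677.2  68.1 139.9]
side 0.93 [333.8 333.9 136.9]
side 0.58 [676.2  68.1 134.8]
wrist proud 0.67 [521.  140.5   8.6]
[438.44224767 -48.86933815]
[153.6  77.1  13.3]
```

View pics/wr2.png

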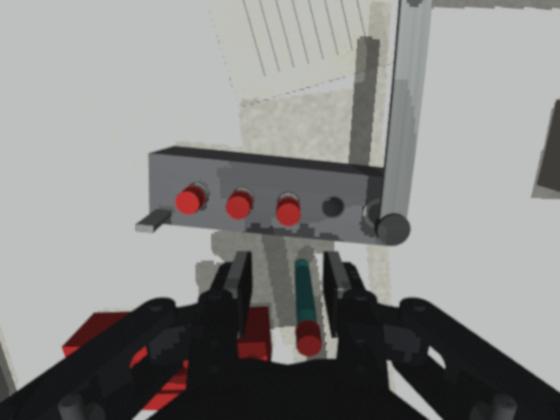

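Call:
play_rows(
  increments=[
    [-0.2, [6, 3, 0], 0],
    [-0.2, [16, 8, 0], 0],
    [-0.2, [24, 12, 0], 0],
    [-0.2, [28, 14, 0], 0],
    [-0.2, [28, 14, 0], 0],
    [-0.2, [24, 12, 0], 0],
    [-0.2, [16, 9, 0], 0],
    [-0.2, [8, 4, 0], 0],
    [-0.2, [4, 2, 0], 0],
    [-0.2, [0, 0, 10], 0],
    [-0.2, [0, 0, 10], 0],
    [-0.2, [0, 0, 0], 0],
  ],
)

```text
time: 17.57
tool_pos: [674.1, 68.4, 154.4]
tcp_rot: [-180.0, 0.3, 1.5]
ft_force: [-1.4, 0.9, -1.1]
finger_gap: 34.2
grip_force: 0.0
```

```bash
python3 - <<'E'
from h import *
s=sense();print(s['tool_pos'],s['tcp_rot'],s['finger_gap'],delta([676.3,68.1,110]))
p=snapshot("wrist"); save(p,"wr3.png"); print(px([676.3,68.1,139],p))
for d in pinpoint("retainer_knob",p)[:3]: print(round(d["p"],2),w(d["xyz"],p).round(1))
E
```

```text
[674.0568202   68.37826518 154.41361416] [-179.99287983    0.29542954    1.45257401] 34.16803310686653 [ 2.5  0.3 44.4]
[285.96529065 249.71904637]
0.67 [675.5  68.2 141.9]
```

View pics/wr3.png

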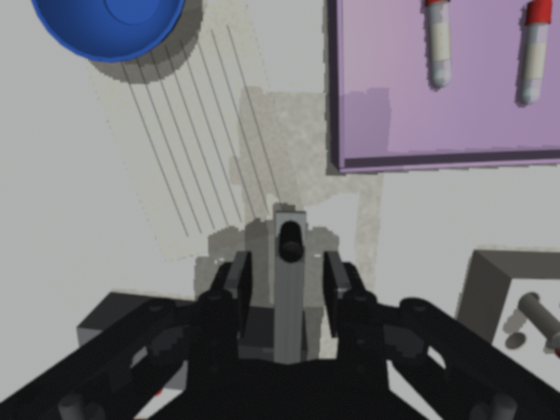

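Call:
play_rows(
  increments=[
    [-0.2, [2, 0, 8], 0],
    [-0.2, [0, 0, 12], 0],
    [-0.2, [0, 0, 12], 0],
    [-0.2, [0, 0, 9], 0],
    [-0.5, [0, 0, 0], 0],
    [-0.5, [0, 0, 0], 0],
    [-0.5, [0, 0, 0], 0],
    [-0.5, [0, 0, 0], 0],
  ],
)

```text
time: 18.33
tool_pos: [678.9, 68.0, 118.1]
tcp_rot: [180.0, -0.1, 1.4]
ft_force: [-0.5, 0.0, -0.0]
finger_gap: 21.6
grip_force: 0.0
```

```bash
python3 - <<'E'
from h import *
# arc from phi=0.7deg to 86 deg (+~1 past), yaw follows phi; tool-frame steps
H=np.array([515.2,66.1]); s=sense(); print(s['tool_pos'],s['finger_gap'],s['tcp_rot'])
N=30; y=np.radians(s['tcp_rot'][2]); cur=s['tool_pos'][:2]
for i in range(1,N+1):
    ph=np.radians(0.7+(86.4-0.7)*i/N); t=H+160*np.array([np.cos(ph),np.sin(ph)]); d=t-cur
    yn=np.radians(1.45+ (85.6-1.45)*i/N)
    print([round(d@[np.cos(y),np.sin(y)],1),round(d@[np.sin(y),-np.cos(y)],1)],round(y-yn,3)); cur=t; y=yn
E
```

```text
[678.87825409  68.01321974 118.13534946] 21.590000585436574 [ 1.79999128e+02 -7.42654378e-02  1.41933072e+00]
[np.float64(-3.8), np.float64(-8.1)] -0.049
[np.float64(-0.1), np.float64(-8.0)] -0.049
[np.float64(-0.1), np.float64(-8.0)] -0.049
[np.float64(-0.1), np.float64(-8.0)] -0.049
[np.float64(-0.1), np.float64(-8.0)] -0.049
[np.float64(-0.1), np.float64(-8.0)] -0.049
[np.float64(-0.1), np.float64(-8.0)] -0.049
[np.float64(-0.1), np.float64(-8.0)] -0.049
[np.float64(-0.2), np.float64(-8.0)] -0.049
[np.float64(-0.2), np.float64(-8.0)] -0.049
[np.float64(-0.2), np.float64(-8.0)] -0.049
[np.float64(-0.2), np.float64(-8.0)] -0.049
[np.float64(-0.2), np.float64(-8.0)] -0.049
[np.float64(-0.2), np.float64(-8.0)] -0.049
[np.float64(-0.2), np.float64(-8.0)] -0.049
[np.float64(-0.2), np.float64(-8.0)] -0.049
[np.float64(-0.2), np.float64(-8.0)] -0.049
[np.float64(-0.2), np.float64(-8.0)] -0.049
[np.float64(-0.2), np.float64(-8.0)] -0.049
[np.float64(-0.2), np.float64(-8.0)] -0.049
[np.float64(-0.2), np.float64(-8.0)] -0.049
[np.float64(-0.2), np.float64(-8.0)] -0.049
[np.float64(-0.3), np.float64(-8.0)] -0.049
[np.float64(-0.3), np.float64(-8.0)] -0.049
[np.float64(-0.3), np.float64(-8.0)] -0.049
[np.float64(-0.3), np.float64(-8.0)] -0.049
[np.float64(-0.3), np.float64(-8.0)] -0.049
[np.float64(-0.3), np.float64(-8.0)] -0.049
[np.float64(-0.3), np.float64(-8.0)] -0.049
[np.float64(-0.3), np.float64(-8.0)] -0.049
```

Call:
play_rows(
  increments=[
    [-0.5, [-3, -4, 2], 0],
    [-0.5, [-0.5, -8, 1], -0.049],
    [-0.5, [-0.1, -8, 0], -0.049],
    [-0.5, [-0.1, -8, 0], -0.049],
    [-0.5, [-0.1, -8, 0], -0.049],
    [-0.5, [-0.1, -8, 0], -0.049],
    [-0.5, [-0.1, -8, 0], -0.049],
    [-0.5, [-0.2, -8, 0], -0.049],
    [-0.5, [-0.2, -8, 0], -0.049],
    [-0.5, [-0.2, -8, 0], -0.049],
    [-0.5, [-0.2, -8, 0], -0.049],
    [-0.5, [-0.2, -8, 0], -0.049],
  ],
)

```text
time: 19.33
tool_pos: [650.1, 155.7, 114.8]
tcp_rot: [180.0, -0.0, 32.4]
ft_force: [0.3, -0.6, 0.6]
finger_gap: 21.4
grip_force: 0.4
```

```bash
python3 - <<'E'
from h import *
s=sense(); d=s['tool_pos'][:2]-[515.2,66.1]; print(np.hypot(*d),np.degrees(np.arctan2(d[1],d[0])),s['tcp_rot'],s['tool_pos'],s['ft_force'])
p=snapshot("top")
for d in pinpoint("retainer_knob",p)[:3]: print(round(d["p"],2),w(d["xyz"],p).round(1))
E
```

```text
161.92239092207697 33.61115511793856 [ 1.79971353e+02 -3.24105927e-02  3.24436565e+01] [650.05115039 155.73273912 114.76765654] [ 0.30281621 -0.60950513  0.57617006]
```

Call:
play_rows(
  increments=[
    [-0.5, [-0.4, -8, 0], -0.05],
    [-0.5, [-0.3, -8, 0], -0.05],
    [-0.5, [-0.3, -8, 0], -0.05],
    [-0.5, [-0.2, -8, 0], -0.05],
    [-0.5, [-0.2, -8, 0], -0.05],
    [-0.5, [-0.2, -8, 0], -0.05],
    [-0.5, [-0.2, -8, 0], -0.05],
    [-0.5, [-0.2, -8, 0], -0.05],
    [-0.5, [-0.2, -8, 0], -0.05],
    [-0.5, [-0.2, -8, 0], -0.05],
    [-0.5, [-0.2, -8, 0], -0.05],
    [-0.5, [-0.2, -8, 0], -0.05],
  ],
)

```text
time: 20.43
tool_pos: [578.1, 216.3, 114.7]
tcp_rot: [179.9, -0.0, 66.7]
ft_force: [0.4, -0.9, -0.7]
finger_gap: 21.1
grip_force: 0.4
```

```bash
python3 - <<'E'
from h import *
s=sense(); d=s['tool_pos'][:2]-[515.2,66.1]; print(np.hypot(*d),np.degrees(np.arctan2(d[1],d[0])),s['tcp_rot'],s['tool_pos'],s['ft_force'],s['finger_gap'])
p=snapshot("side"); save(p,"s3.png")
for d in pinpoint("retainer_knob",p)[:3]: print(round(d["p"],2),w(d["xyz"],p).round(1))
E
```

```text
162.8017022860808 67.28740783270327 [ 1.79945954e+02 -1.57683401e-02  6.66919223e+01] [578.05916724 216.27696015 114.6992237 ] [ 0.35414225 -0.9438788  -0.73495504] 21.103947800118817
0.9 [332.6 333.6 138.5]
0.79 [580.7 211.3 135.7]
```

Call:
play_rows(
  increments=[
    [-0.5, [-0.9, -8, 0], -0.05],
    [-0.5, [-0.7, -8, 0], -0.05],
    [-0.5, [-0.5, -8, 0], -0.05],
    [-0.5, [-0.2, -8, 0], -0.05],
    [-0.5, [-0.2, -8, 0], -0.05],
    [-0.5, [-0.2, -6, 0], -0.04],
    [-0.5, [-0.2, -5, 0], -0.03],
    [-0.5, [0, 0, 0], 0],
    [-0.5, [0, 0, 0], 0],
  ],
)

```text
time: 21.28
tool_pos: [528.6, 227.1, 114.6]
tcp_rot: [180.0, -0.0, 84.8]
ft_force: [-0.0, 0.3, 0.5]
finger_gap: 21.5
grip_force: 0.0
```

```bash
python3 - <<'E'
from h import *
s=sense(); d=s['tool_pos'][:2]-[515.2,66.1]; print(np.hypot(*d),np.degrees(np.arctan2(d[1],d[0])),s['tcp_rot'],s['tool_pos'],s['ft_force'],s['finger_gap'])
E
```

```text
161.5870141422227 85.25469931658078 [ 1.79959748e+02 -9.44429739e-03  8.48416843e+01] [528.56752334 227.13314087 114.63861906] [-0.03434688  0.34958229  0.53473967] 21.477129465660944
```

Call:
play_rows(
  increments=[
    [-0.5, [0, -2, 0], 0],
    [-0.5, [0, -2, 0], 0],
    [-0.5, [0, -1, 0], 0],
    [-0.5, [0, 0, 0], 0],
  ],
)

```text
time: 21.62
tool_pos: [523.7, 227.6, 114.5]
tcp_rot: [179.9, -0.0, 85.0]
ft_force: [3.3, -0.9, -0.6]
finger_gap: 21.5
grip_force: 2.0
```

Call:
play_rows(
  increments=[
    [-0.5, [0, -1.5, 0], 0],
    [-0.5, [0, 0, 0], 0],
  ],
)

```text
time: 21.78
tool_pos: [523.5, 227.6, 114.6]
tcp_rot: [179.8, -0.0, 85.0]
ft_force: [10.6, -0.3, -4.3]
finger_gap: 21.3
grip_force: 5.5
```

Call:
play_rows(
  increments=[
    [-0.5, [0, 3, 0], 0],
    [-0.4, [0, 1.5, 0], 0],
    [-0.2, [0, 0, 0], 0],
    [-0.2, [0, 0, 0], 0],
    [-0.2, [0, 0, 0], 0],
    [-0.2, [0, 0, -8], 0],
    [-0.2, [0, 0, -15], 0],
    [-0.2, [0, 0, -25], 0],
    [-0.2, [0, 0, -25], 0],
    [-0.2, [0, 0, -25], 0],
    [-0.2, [0, 0, -20], 0],
    [-0.2, [0, 0, 0], 0],
  ],
)

```text
time: 22.78
tool_pos: [528.4, 228.4, 238.9]
tcp_rot: [179.5, -0.2, 85.0]
ft_force: [-0.1, 0.2, 1.6]
finger_gap: 33.8
grip_force: 0.0
```

```bash
python3 - <<'E'
from h import *
s=sense(); print(s['tool_pos'],s['ft_force'])
a=snapshot("side"); t=snapshot("top"); b=snapshot("wrist")
for p in (a,t,b):
  for q in ("retainer_knob","tube_long","tube_proud"):
    for d in pinpoint(q,p)[:3]: print(q,round(d["p"],2),w(d["xyz"],p).round(1))
c=a["color"][90:320,220:440]; d=b["color"]
cv2.imwrite("pics/end.png",cv2.cvtColor(np.hstack([cv2.resize(c,(402,420),interpolation=cv2.INTER_CUBIC),d[:,120:500]]),cv2.COLOR_RGB2BGR))
E
```

```text
[528.3729676  228.3716075  238.92213381] [-0.08013994  0.22911721  1.6119199 ]
retainer_knob 0.94 [529.6 225.  138.2]
retainer_knob 0.9 [335.6 335.6 136.7]
tube_long 0.88 [435.6 126.2   0.6]
tube_long 0.54 [ 549.8 -143.4   61.3]
tube_long 0.26 [5.268e+02 1.507e+02 5.000e-01]
retainer_knob 0.73 [531.7 229.8 138.9]
tube_long 0.71 [ 4.370e+02  1.246e+02 -1.000e-01]
tube_long 0.68 [ 596.3 -152.8    9.6]
retainer_knob 0.67 [530.9 225.3 141.1]
retainer_knob 0.67 [337.6 329.9 136.8]
tube_long 0.7 [439.2 124.8   0.7]
```

View pics/end.png

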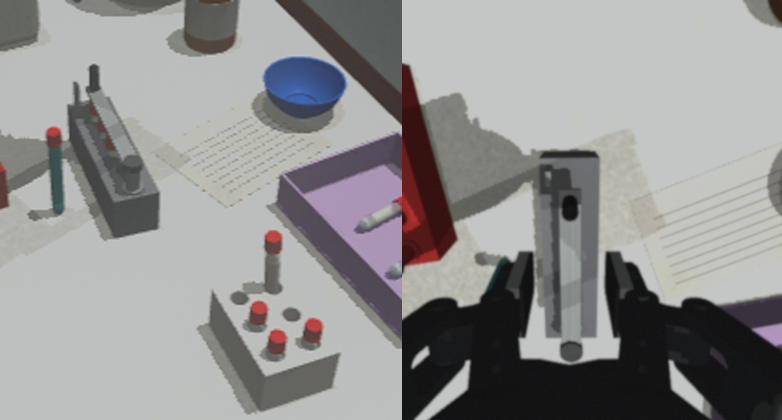

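```bash
python3 -c "
from bench import *
print(hand_in())"
```

```text
the job is handed in; nothing more can be done
None
```

The job is done and handed in, but `hand_in()` returned no verdict: the long tube stands upright on the floor of an empty rack hole, the too-high short tube is pressed down to the hole floor, and the retaining arm is at its closed stop.

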